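Lock a tile in the marking jig and hold the gauge at the red mark

TASK

First swing the keeper bar by its orange knob until it snaps shut beside the tile. Then push the red lock button down to free the telescoping gauge arm, and draw the arm out by its blue knob until its pointer stands at the middle of the red mark on the ruler. Finish while still holding the arm there (it springs back if let go), and leave the tile and everything else on the bench where it is.

Things in the scene. Friction and masses are not known exactly. Their poses are not given: they have to be found in the camera images.
- jig: The marking-out jig: a wooden board 260 (x) x 350 (y) x 18 mm thick, lying fixed on the table. Its +x points away from the robot when unturned, its z up, and its y is the direction in which the gauge arm extends. Origin on the table surface, 35 mm to the +y side of the board's middle. It carries everything named below as 'jig'.
- keeper_knob (a point): Middle of the upright orange knob (16 mm diameter, 45 mm high, this point 24 mm above its foot and 21 mm below its top) near the free end of the keeper bar, an aluminium bar 18 mm wide, 12 mm thick, lying level, its underside 4 mm above the jig's board. The knob is 165 mm from the pivot. Below the knob there is only the bar, whose top is at the knob's foot.
- keeper_hinge (a point): The keeper bar's upright pivot axis (point at the bar's mid thickness), at the far end of the bar on the jig's +y side.
- keeper (a joint): Angle of the keeper bar, rad. 0 = fully shut against its stop: the bar lies along the jig's x from its pivot towards jig -x (towards the robot), closing the open side of the tile fence. Positive = open, the free end swung out to jig +y (up to 1.5). The hinge is stiff enough (0.05 N m) to stay where left. From about 0.2 rad to almost 0 the bar rides over a sprung brass ball (about 3 to 6 N at the knob) which pops up behind it and keeps it within 0.02 rad of shut.
- lock_top (a point): Centre of the top face of the red lock button, 26 mm diameter, on top of the green sleeve of the gauge (sleeve 38 mm wide, 150 mm long in jig y, top 76 mm above the table; button's top 19 mm above that when up). Press straight down.
- lock (a joint): Travel of the lock button, m: 0 = up (gauge arm locked), 0.006 = fully down (gauge arm free). It needs about 2.5 N, and stays where it is pushed. The arm is free from about 0.004.
- gauge_grip (a point): Middle of the upright blue grip knob (16 mm diameter, 45 mm high, this point 24 mm above its foot and 21 mm below its top) on the head of the telescoping gauge arm. The head is a 30 mm steel cube, its top level with the sleeve's; when stowed, the knob stands 20 mm from the sleeve's end.
- gauge (a joint): Extension of the telescoping arm, m: 0 = stowed, up to 0.12, sliding level along jig +y. A recoil spring pulls it home with 1.4 N when stowed and 2.8 N at full stretch, so it runs back when let go.
- pointer (a point): Tip of the black pointer on the arm's head. It has the same jig y as the blue knob, 26 mm to the jig -x side of it, and passes above a fixed aluminium ruler with black ticks that runs beside the arm.
- red_mark (a point): Middle of the red clip (10 mm wide in jig y) on that ruler: the mark to set. It is fixed for the job, at a different place along the ruler each time (50 to 105 mm beyond the stowed pointer). Axes as the jig's.
- tile_mid (a point): Middle of the pale bisque tile, 132 x 150 x 12 mm, lying loose on the board inside a three-sided fence.
- slip_jar_mid (a point): Slip jar, 68 mm diameter, 109 mm high; point half-way up. Leave alone.
- test_cup_mid (a point): Small pale cup, 48 mm diameter, 45 mm high, standing on the jig's board in front of the sleeve; point half-way up. Leave alone.
- cup_mid (a point): Cup, 84 mm diameter, 85 mm high, beyond the jig; point half-way up. Leave alone.
- trim_tool_grip (a point): Steel scraper with a wooden handle, 190 mm long, lying to the right of the jig; point at its handle. Leave alone.
- bowl_mid (a point): Terracotta bowl, 100 mm diameter, 46 mm high, on the left; point half-way up. Leave alone.
- rib_mid (a point): Flat wooden rib, 155 x 55 x 7 mm, on the left; point at its middle. Leave alone.

How it is judged (in metres and radians):
On the way, in this order (a step that is already met when the one before it is completed fails the run):
1. the keeper bar is shut in its detent (within 0.03 rad) (value of joint keeper below 0.03 rad), for 0.2 s.
2. the lock button is pushed down (at least 4.5 of 6 mm), the bar still shut (value of joint keeper below 0.03 rad and value of joint lock above 0.0045 m), for 0.1 s.
3. the pointer is held at the red mark, within 6 mm (all of step 2 and contact force between the fingers and gauge above 0.8 N and y of pointer in the frame of red_mark between -0.006 and 0.006 m), for 0.3 s.
At the end, for the whole second after the job is handed in: The pointer rests within 6 mm of the middle of the red mark along the ruler, held there by the fingers (at least 0.8 N on the gauge arm); the keeper bar is within 0.03 rad of shut, the lock button down at least 4.5 mm, and the tile within 12 mm of where it lay (all of step 3 and distance of tile_mid from where it was at the start of the episode below 0.012 m and velocity of joint gauge between -0.01 and 0.01 m/s); the arm keeps its last pose, push and grip.
It fails at once if a bystander (slip jar, small cup, cup, scraper, bowl, rib) is moved more than 30 mm (distance of any of slip_jar_mid, test_cup_mid, cup_mid, trim_tool_grip, bowl_mid, rib_mid from where it was at the start of the episode above 0.03 m).
It fails at once if the tile is moved more than 20 mm (distance of tile_mid from where it was at the start of the episode above 0.02 m).
It also fails if it takes over 64 s, if anything falls off the work surface, if the arm or the gripper's body presses on something with over 40 N, if the wrist force passes 120 N, or if a joint passes its speed limit or range.

ROBOT

A 6-joint arm with a two-finger parallel gripper is mounted at the origin on the work surface. World frame = base frame: x ahead of the robot, y to its left, z up, the work surface at z = 0. Lengths are in mm, angles in degrees, forces in N, time in s.
With the tool pointing down it reaches from about 300 to 850 mm from the base axis. Payload 4.2 kg.
Tool frame: the origin (TCP) lies midway between the tips of the shut fingers; the grasp point (between the pads) lies 19 mm behind it (env.grip_depth is the distance from the TCP to the grasp point, in mm); z points along the fingers, y is the line along which they close (so a half turn about z gives the same grasp; the last joint's range is limited). The gripper opens to 91 mm and grips with 3 to 60 N. Pads are 32 mm wide; open, the fingers measure 118 mm over their backs; the gripper's body (76 mm by 178 mm) begins 60 mm behind the grasp point.
Start: joints at [-73.339, 18.312, 89.639, -0, 72.044, -1.146], TCP at [175.851, -547.469, 189.076] pointing down, gripper open.
Joint ranges: [-177.97, 177.97], [-48.28, 115.42], [12.27, 149.76], [-77.06, 257.06], [2.81, 150.46], [-146.56, 146.56]. Speed limits (degrees/s): [147.25, 147.25, 180, 180, 180, 180].

INTERFACE

Orientations are given as [roll, pitch, yaw] about the fixed x, y, z axes, in that order (R = Rz(yaw) Ry(pitch) Rx(roll)).
In Python, from workcell import env, eyes gives the robot as it stands.
- The arm moves only by the tool send_rows, never from a script. Its argument "motion" is a list of rows, each a list of 7 numbers: the shift along the world's x, y, z normalised to -1 to 1, where 1 is 0.5 m, then the turn, a rotation vector about the world's x, y, z normalised to -1 to 1, where 1 is 60 degrees, then the opening, from -1 (shut) to 1 (fully open). A call has 1 to 20 rows; each row is the pose to reach, as a shift and turn from the pose commanded when the call began; what a row does not reach only later rows make up. A row lasts 1/8 s, in which the tool goes at most 62.5 mm and 10.7 degrees, less where a joint would pass 70% of its speed; a pose out of reach is approached as far as the arm can. A call with a number of a shift or a turn outside -1 to 1 is refused whole. A call with a gripper value outside its range is refused whole. The fingers move at their own pace and stop on an object; "squeeze" is the grip in N (left out, the last holds). Time passes only in rows, so rows that repeat a pose let the fingers close. It gives the time, the measured TCP pose, the force, the opening and the grip force at its end, in the units of the state.
- env.state(): the state, without advancing time (a new reading comes with each control period).
- eyes.grab_frame(name): name is "scene" or "top"; returns a dict with "pixels" (480x640x3 uint8, red, green, blue), "depth" (480x640 float32, mm along the optical axis (not along the pixel's ray), 0 where there is no reading), "fx", "fy", "cx", "cy" (pixels), "R" (3x3) and "t" (3): a world point X has camera coordinates R X + t. Camera axes: x right, y down, z forward; pixel columns grow to the right and rows downward; lengths in mm; the calibration is good to about 2 mm. A picture is of the moment at which its call begins.
- env.job_done(): hands the job in; it is judged then, once.
The state is a dict: "time_s": time; "qpos": joint angles; "qvel": joint speeds; "effort": joint torques, N m; "ee_pos": TCP position; "ee_rot": TCP orientation; "force": force on the tool from outside, world axes, zero at the start; "torque": the same for the moment, N m; "gripper_width": finger opening in mm; "gripper_force": force on a finger pad.
Only numpy, scipy, OpenCV 4.12 (cv2) and the standard library are available. Lean on these libraries where they do the work, as an engineer would, in place of code of your own. Each camera call takes 0.05 s, during which the arm holds its last target. There are 200 camera calls.

## Working session

There is one attempt and no reset: what is moved stays moved. The work goes in short steps, Python scripts to look and compute and a tool call to move; the robot and the scene stay as the last step left them, time stands still between calls to the robot, and variables do not carry over. Pictures are saved under pics/ and viewed, at most 10 in all, crops included, and the job is handed in when it is done.

Besides the shell and the picture viewer there is one more tool, called by a JSON object that holds its "fn" and its "kwargs", one argument or row to a line. send_rows: Moves the arm, as the interface text tells. Its arguments: {"type":"object","properties":{"motion":{"type":"array"},"squeeze":{"type":"number"}},"required":["motion"]}

```bash
mkdir -p pics; cat > h.py <<'E'
import numpy as np, cv2
from workcell import env, eyes
def grab(n, save=None):
    f=eyes.grab_frame(n)
    if save: cv2.imwrite('pics/'+save+'.png', f['pixels'][:,:,::-1])
    return f
def pt(f,u,v,z):  # ray onto plane z
    R=np.array(f['R']);t=np.array(f['t']);c=-R.T@t
    d=R.T@np.array([(u-f['cx'])/f['fx'],(v-f['cy'])/f['fy'],1])
    return c+d*(z-c[2])/d[2]
def cloud(f):
    v,u=np.mgrid[:480,:640];d=f['depth']
    P=np.stack([(u-f['cx'])/f['fx']*d,(v-f['cy'])/f['fy']*d,d],-1)
    return (P-np.array(f['t']))@np.array(f['R'])
def blobs(f,lo,hi,mina=20):
    h=cv2.cvtColor(f['pixels'],cv2.COLOR_RGB2HSV)
    m=cv2.inRange(h,np.array(lo),np.array(hi))
    n,l,s,c=cv2.connectedComponentsWithStats(m)
    X=cloud(f);out=[]
    for i in range(1,n):
        if s[i,4]>=mina:
            k=(l==i)&(f['depth']>0)
            if k.any(): out.append((s[i].tolist(),c[i].round(1),np.median(X[k],0).round(1),X[k].min(0).round(),X[k].max(0).round()))
    return out
E
python3 - <<'E'
from h import *
for n in('top','scene'):
    f=grab(n,n+'0')
    print(n,-np.array(f['R']).T@np.array(f['t']))
    for nm,lo,hi in(('orange',(8,170,120),(18,255,255)),('red',(0,170,90),(5,255,255)),('blue',(100,140,70),(125,255,255)),('green',(45,80,40),(90,255,255))):
        for b in blobs(f,lo,hi): print(nm,*b)
E
```

```text
top [ 399.30315869   -3.70593604 1197.49158294]
red [385, 251, 11, 12, 99] [390.1 256.4] [ 548.8 -160.7   94.7] [ 536. -172.   78.] [ 563. -149.  104.]
blue [331, 244, 5, 6, 26] [332.9 246.7] [568.4 -28.3 120.8] [564. -33. 117.] [575. -24. 127.]
green [367, 249, 17, 15, 112] [376.2 254.8] [ 557.1 -131.5   76.3] [ 535. -147.   71.] [ 570. -109.   82.]
green [394, 253, 10, 14, 57] [399.9 260.9] [ 537.5 -186.8   75.1] [ 528. -195.   72.] [ 559. -171.   81.]
scene [1314.39531608 -185.98634164  843.32954081]
orange [0, 217, 5, 11, 35] [  1.7 222. ] [ 417.5 -744.8  144.4] [ 401. -751.  138.] [ 432. -741.  151.]
red [260, 232, 11, 11, 83] [265.3 236.5] [ 554.2 -160.7   93.4] [ 539. -174.   81.] [ 563. -151.   98.]
blue [460, 0, 62, 74, 1685] [491.3  40.4] [-885.7 1250.  -150.3] [-1178.  1235.  -445.] [-721. 1263.  115.]
blue [507, 57, 27, 27, 194] [522.   70.3] [-726.6 1378.9 -246. ] [-745. 1268. -329.] [-710. 1428. -181.]
blue [319, 224, 6, 16, 73] [321.6 231.2] [576.9 -29.7 103.1] [569. -36.  77.] [581. -23. 121.]
green [252, 234, 60, 21, 894] [283.1 244.7] [ 567.7 -120.    73. ] [ 530. -197.   44.] [587. -54.  80.]
```

```bash
python3 - <<'E'
import cv2
a=cv2.imread('pics/top0.png')[150:420,220:520];cv2.imwrite('pics/topc.png',cv2.resize(a,(660,594),interpolation=cv2.INTER_CUBIC))
a=cv2.imread('pics/scene0.png')[150:390,150:470];cv2.imwrite('pics/scenec.png',cv2.resize(a,(800,600),interpolation=cv2.INTER_CUBIC))
E
```

```text
(no output)
```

View pics/topc.png

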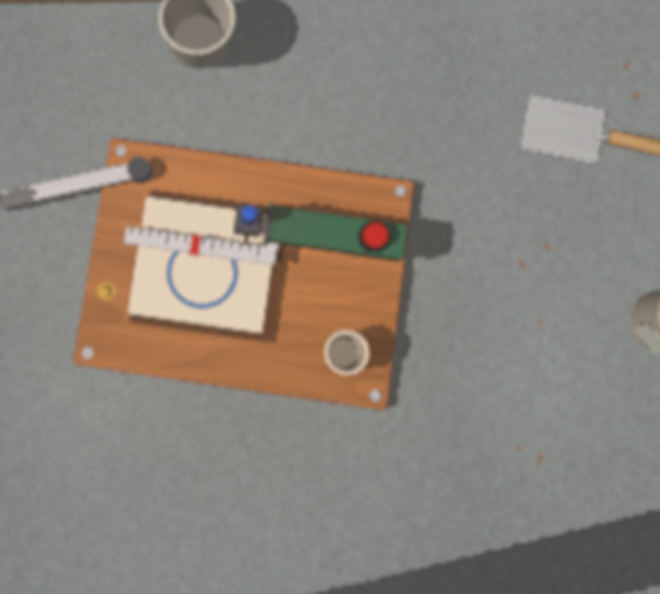

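View pics/scenec.png

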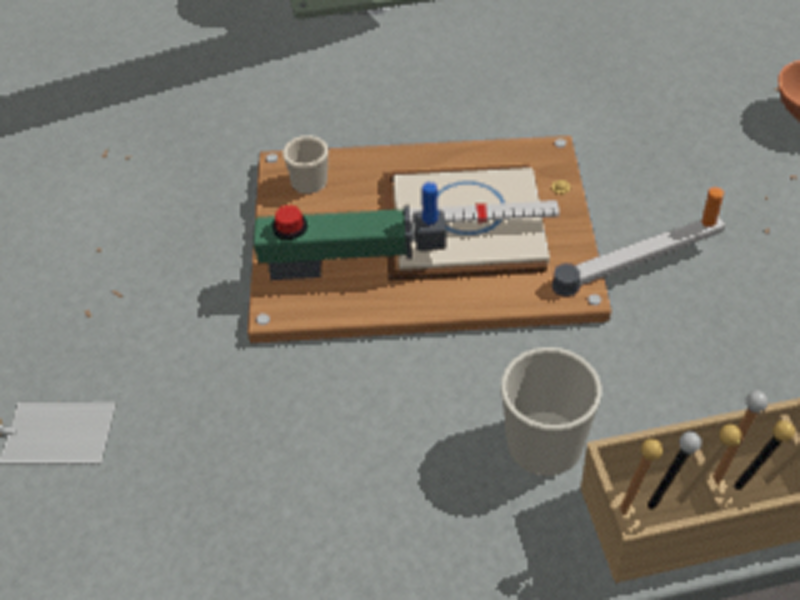

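```bash
cat > m.py <<'E'
from h import *
def tri(fs,uvs):
    A=np.zeros((3,3));b=np.zeros(3);L=[]
    for f,(u,v) in zip(fs,uvs):
        c=pt(f,u,v,1000);d=pt(f,u,v,0)-c;d/=np.linalg.norm(d);M=np.eye(3)-np.outer(d,d);A+=M;b+=M@c;L.append((c,M))
    p=np.linalg.solve(A,b);return p.round(1),[np.linalg.norm(M@(p-c)).round(1) for c,M in L]
def mask(f,cond,zmin,zmax,x=(300,750),y=(-300,300)):
    X=cloud(f);return cond&(X[...,2]>zmin)&(X[...,2]<zmax)&(X[...,0]>x[0])&(X[...,0]<x[1])&(X[...,1]>y[0])&(X[...,1]<y[1])
def rep(nm,f,m):
    n,l,s,c=cv2.connectedComponentsWithStats(m.astype(np.uint8));X=cloud(f)
    for i in range(1,n):
        if s[i,4]>7:
            k=l==i;print(nm,s[i].tolist(),c[i].round(1),'med',np.median(X[k],0).round(1),'mean',X[k].mean(0).round(1),X[k].min(0).round(),X[k].max(0).round())
E
python3 - <<'E'
from m import *
for n in('top','scene'):
    f=grab(n);p=f['pixels'].astype(int);r,g,b=p[...,0],p[...,1],p[...,2]
    print(n)
    rep('orange',f,mask(f,(r>1.8*g)&(r>2.2*b),36,95,y=(40,300)))
    rep('red',f,mask(f,(r>2.5*g)&(r>2.5*b)&(r>90),30,120))
    rep('blue',f,mask(f,(b>1.5*r)&(b>80),70,130))
    rep('anyhigh',f,mask(f,r>=0,24,130,y=(20,300)))
    # board corner screws / board mask
    rep('brass',f,mask(f,(r>1.5*b)&(g>0.75*r)&(r>120),10,40))
    h=cv2.cvtColor(f['pixels'],cv2.COLOR_RGB2HSV)
    wood=mask(f,(r>1.5*b)&(r>1.2*g),8,28,y=(-250,110))
    X=cloud(f)[wood][:,:2].astype(np.float32)
    print('board',cv2.minAreaRect(X))
    rep('dark>30',f,mask(f,(r<70)&(g<70)&(b<70),20,60,y=(20,120)))
E
```

```text
top
orange [211, 236, 5, 5, 17] [213.2 237.9] med [601.  252.9  79.1] mean [600.7 252.8  79.3] [595. 249.  75.] [606. 257.  84.]
red [385, 251, 12, 12, 104] [390.1 256.4] med [ 548.6 -160.8   94.2] mean [ 548.5 -160.9   93.4] [ 535. -176.   80.] [ 563. -148.  101.]
red [308, 258, 2, 7, 12] [308.4 260.6] med [547.1  30.6  53. ] mean [546.9  29.7  53.1] [539.  28.  50.] [553.  31.  57.]
blue [330, 244, 7, 8, 45] [332.8 247. ] med [568.2 -28.2 120.6] mean [568.6 -27.9 118.4] [562. -35.  91.] [576. -21. 125.]
anyhigh [210, 221, 79, 26, 651] [249.2 234.1] med [616.9 175.1  34.9] mean [616.4 174.1  37.9] [590.  80.  24.] [648. 269.  84.]
anyhigh [276, 236, 38, 66, 1904] [296.7 269.4] med [527.4  58.4  30.7] mean [528.5  58.9  33.3] [452.  20.  24.] [612. 108.  58.]
anyhigh [266, 280, 4, 4, 8] [267.5 282. ] med [499.3 129.6  25.6] mean [499.4 130.7  25.7] [497. 127.  24.] [504. 134.  28.]
brass [265, 279, 7, 7, 37] [267.8 282. ] med [499.5 129.8  22. ] mean [499.6 130.5  21.9] [492. 123.  16.] [507. 138.  28.]
board ((519.0560913085938, -34.950164794921875), (331.72833251953125, 259.8070678
[... 1439 characters left out ...]
.5 218. ] med [453.5  13.1  25.3] mean [454.1  13.2  25.1] [451.   2.  22.] [459.  25.  28.]
brass [370, 222, 8, 6, 42] [373.8 224.5] med [502.6 128.2  19.1] mean [501.6 129.   19.1] [488. 121.  14.] [513. 139.  25.]
board ((520.724853515625, -35.19676208496094), (331.9423828125, 262.5129089355469), 81.11327362060547)
dark>30 [357, 257, 11, 2, 13] [362.2 257.5] med [611.3  63.8  21.3] mean [610.9  64.3  22. ] [607.  52.  20.] [613.  76.  25.]
dark>30 [345, 258, 11, 2, 12] [349.6 258.1] med [604.9  33.5  22. ] mean [605.8  33.4  22.3] [604.  22.  20.] [609.  47.  24.]
dark>30 [371, 261, 11, 7, 48] [375.7 264.4] med [647.   86.5  27.9] mean [645.5  87.8  28.2] [633.  79.  20.] [651. 103.  39.]
```

```bash
python3 - <<'E'
from m import *
T=grab('top');S=grab('scene');fs=[T,S]
P={}
print('button',pt(T,390.1,256.4,95),pt(S,265.3,235,95))
print('blue top',pt(T,332.9,246.8,121),'scene mid',pt(S,321.5,231,99.5))
print('orange top',pt(T,213.2,238,79))
print('mark',tri(fs,[(308.4,260.6),(342.2,233.8)]),pt(T,308.4,260.6,53),pt(S,342.2,233.8,53))
print('cap',pt(T,283.2,227.3,40),'ball',pt(T,267.8,282,20))
p=S['pixels'].astype(int);X=cloud(S);r,g,b=[p[...,i] for i in range(3)]
for n,f in(('T',T),('S',S)):
    m=mask(f,np.ones((480,640),bool),29,40,x=(580,660),y=(125,225));Y=cloud(f)[m];print(n,cv2.fitLine(Y[:,:2].astype(np.float32),cv2.DIST_HUBER,0,.01,.01).ravel())
    p=f['pixels'].astype(int);w=mask(f,(p[...,0]>1.5*p[...,2])&(p[...,0]>1.2*p[...,1]),10,28,y=(-250,150))
    print(cv2.minAreaRect(cloud(f)[w][:,:2].astype(np.float32)))
print(pt(S,433.3,237.6,50), [pt(S,u,v,79).round(1) for u,v in((435.5,226),)])
# screws in top image, crop px
sc=[(121,151),(400,190),(375,395),(88,353)]
print([pt(T,220+u/2.2,150+v/2.2,18).round(1)[:2] for u,v in sc])
E
```

```text
button [ 548.3909367  -160.60547787   95.        ] [ 550.47467614 -160.95926006   95.        ]
blue top [568.77507973 -28.09326053 121.        ] scene mid [573.16413881 -29.25528698  99.5       ]
orange top [600.66081412 252.97396363  79.        ]
mark (array([547.1,  29.6,  51.1]), [np.float64(0.2), np.float64(0.2)]) [546.87676412  29.71080248  53.        ] [548.84455762  28.82953698  53.        ]
cap [631.745921    91.00868558  40.        ] ball [499.82648689 130.61933329  20.        ]
T [ 2.2486381e-01 -9.7439021e-01  6.1663147e+02  1.7608043e+02]
((520.4927368164062, -25.556854248046875), (350.06390380859375, 259.846923828125), 80.92522430419922)
S [ 2.2039722e-01 -9.7541022e-01  6.2083234e+02  1.7328963e+02]
((521.693115234375, -25.984039306640625), (349.63214111328125, 264.224609375), 80.76766967773438)
[612.4408383  247.08556248  50.        ] [array([601.8, 252.2,  79. ])]
[array([658.6, 113.3]), array([ 608.7, -202.6]), array([ 380.5, -165.8]), array([431.1, 149.6])]
```

```bash
python3 - <<'E'
from h import *
s=env.state();print(s)
E
```

```text
{'time_s': 0.3, 'qpos': array([-7.33374828e+01,  1.83270660e+01,  8.96597594e+01, -5.13552304e-04,
        7.20440273e+01, -1.14337115e+00]), 'qvel': array([-0.00451791, -0.09050025, -0.26574902, -0.02438258,  0.00045513,
        0.01058743]), 'effort': array([-2.92554832e-04, -4.11939847e+01, -2.31821716e+01,  7.26063992e-02,
        4.17839584e-02, -9.22784375e-05]), 'ee_pos': array([ 175.80884934, -547.30112233,  188.78290216]), 'ee_rot': array([-1.79969144e+02, -1.27286422e-04,  1.78060468e+01]), 'force': array([ 0.73615307, -0.79362984, -0.75670449]), 'torque': array([ 0.00602011, -0.03638903, -0.00358361]), 'gripper_force': 0.0, 'gripper_width': 91.22207455047874}
```

{"fn": "send_rows", "kwargs": {
  "motion": [
    [0.5, 0.96, 0.04, 0, 0, -0.448, 0.1],
    [0.5, 0.96, 0.04, 0, 0, -0.448, 0.1],
    [0.5, 0.96, 0.04, 0, 0, -0.448, 0.1],
    [0.5, 0.96, 0.04, 0, 0, -0.448, 0.1],
    [0.5, 0.96, 0.04, 0, 0, -0.448, 0.1],
    [0.5, 0.96, 0.04, 0, 0, -0.448, 0.1],
    [0.5, 0.96, 0.04, 0, 0, -0.448, 0.1],
    [0.5, 0.96, 0.04, 0, 0, -0.448, 0.1],
    [0.5, 0.96, 0.04, 0, 0, -0.448, 0.1],
    [0.5, 0.96, 0.04, 0, 0, -0.448, 0.1],
    [0.5, 0.96, 0.04, 0, 0, -0.448, 0.1]
  ]
}}

```text
time_s: 1.68
ee_pos: [425.4, -67.8, 209.0]
ee_rot: [180.0, 0.0, -9.1]
force: [-0.3, 0.2, -0.6]
gripper_width: 50.4
gripper_force: 0.0
```

{"fn": "send_rows", "kwargs": {
  "motion": [
    [0.351, 0.641, -0.14, 0, 0, 0, 0.1],
    [0.351, 0.641, -0.14, 0, 0, 0, 0.1],
    [0.351, 0.641, -0.14, 0, 0, 0, 0.1],
    [0.351, 0.641, -0.14, 0, 0, 0, 0.1],
    [0.351, 0.641, -0.14, 0, 0, 0, 0.1],
    [0.351, 0.641, -0.14, 0, 0, 0, 0.1],
    [0.351, 0.641, -0.14, 0, 0, 0, 0.1],
    [0.351, 0.641, -0.14, 0, 0, 0, 0.1],
    [0.351, 0.641, -0.14, 0, 0, 0, 0.1]
  ]
}}

```text
time_s: 2.8
ee_pos: [601.3, 250.9, 139.8]
ee_rot: [180.0, -0.0, -9.2]
force: [-0.8, -0.7, -0.4]
gripper_width: 50.0
gripper_force: 0.0
```

```bash
python3 - <<'E'
from h import *
grab('scene','s1')
a=cv2.imread('pics/s1.png')[120:360,230:550];cv2.imwrite('pics/s1c.png',cv2.resize(a,(800,600),interpolation=cv2.INTER_CUBIC))
E
```

```text
(no output)
```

View pics/s1c.png

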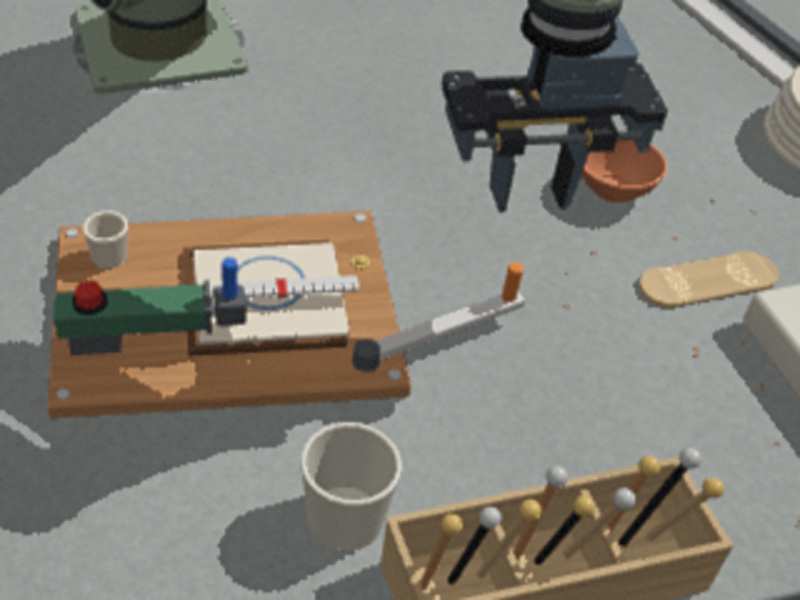

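The picture shows the gripper straddling the orange knob (crop pixel 513,280); the blue knob, red button and mark are unmoved. I'll go down and grip it.

{"fn": "send_rows", "kwargs": {
  "motion": [
    [0, 0.003, -0.1, 0, 0, 0, 0.1],
    [0, 0.003, -0.196, 0, 0, 0, 0.1],
    [0, 0.003, -0.196, 0, 0, 0, 0.1],
    [0, 0.003, -0.196, 0, 0, 0, 0.1],
    [0, 0.003, -0.196, 0, 0, 0, -1],
    [0, 0.003, -0.196, 0, 0, 0, -1],
    [0, 0.003, -0.196, 0, 0, 0, -1],
    [0, 0.003, -0.196, 0, 0, 0, -1],
    [0, 0.003, -0.196, 0, 0, 0, -1],
    [0, 0.003, -0.196, 0, 0, 0, -1]
  ],
  "squeeze": 10
}}

```text
time_s: 4.1
ee_pos: [601.7, 254.0, 41.4]
ee_rot: [180.0, -0.0, -9.1]
force: [0.1, -2.9, 3.3]
gripper_width: 15.5
gripper_force: 10.0
```

```bash
python3 - <<'E'
import numpy as np
a=np.radians(9.0);x=np.array([np.cos(a),-np.sin(a)]);y=np.array([np.sin(a),np.cos(a)]);H=np.array([631.5,91])
k=lambda t:H+165*(-np.cos(np.radians(t))*x+np.sin(np.radians(t))*y)
print(k(70.3),k(0))
for t in(66,61,56,51,46,41,36,31,26,21,17,14,11,8,5,2,0,-1.5): print(t,((k(t)-[601.7,253.8])/500).round(3).tolist())
E
```

```text
[600.86500846 253.13111143] [468.5314238  116.81168673]
66 [-0.026, -0.007]
61 [-0.053, -0.016]
56 [-0.08, -0.027]
51 [-0.105, -0.04]
46 [-0.13, -0.055]
41 [-0.153, -0.073]
36 [-0.174, -0.092]
31 [-0.193, -0.113]
26 [-0.211, -0.136]
21 [-0.226, -0.161]
17 [-0.237, -0.181]
14 [-0.244, -0.197]
11 [-0.25, -0.213]
8 [-0.256, -0.229]
5 [-0.261, -0.246]
2 [-0.264, -0.263]
0 [-0.266, -0.274]
-1.5 [-0.268, -0.283]
```

{"fn": "send_rows", "kwargs": {
  "motion": [
    [-0.026, -0.007, 0, 0, 0, 0, -1],
    [-0.053, -0.016, 0, 0, 0, 0, -1],
    [-0.08, -0.027, 0, 0, 0, 0, -1],
    [-0.105, -0.04, 0, 0, 0, 0, -1],
    [-0.13, -0.055, 0, 0, 0, 0, -1],
    [-0.153, -0.073, 0, 0, 0, 0, -1],
    [-0.174, -0.092, 0, 0, 0, 0, -1],
    [-0.193, -0.113, 0, 0, 0, 0, -1],
    [-0.211, -0.136, 0, 0, 0, 0, -1],
    [-0.226, -0.161, 0, 0, 0, 0, -1],
    [-0.226, -0.161, 0, 0, 0, 0, -1]
  ]
}}

```text
time_s: 5.48
ee_pos: [486.9, 172.8, 40.9]
ee_rot: [179.9, 0.1, -9.2]
force: [-1.9, 1.9, 3.6]
gripper_width: 15.6
gripper_force: 10.0
```

{"fn": "send_rows", "kwargs": {
  "motion": [
    [-0.011, -0.02, 0, 0, 0, 0, -1],
    [-0.018, -0.036, 0, 0, 0, 0, -1],
    [-0.024, -0.052, 0, 0, 0, 0, -1],
    [-0.03, -0.068, 0, 0, 0, 0, -1],
    [-0.035, -0.085, 0, 0, 0, 0, -1],
    [-0.038, -0.102, 0, 0, 0, 0, -1],
    [-0.04, -0.113, 0, 0, 0, 0, -1],
    [-0.041, -0.118, 0, 0, 0, 0, -1],
    [-0.041, -0.118, 0, 0, 0, 0, -1]
  ]
}}

```text
time_s: 6.6
ee_pos: [468.3, 119.0, 40.9]
ee_rot: [-179.5, 0.0, -9.3]
force: [-1.5, 18.7, -2.4]
gripper_width: 15.8
gripper_force: 10.0
```

{"fn": "send_rows", "kwargs": {
  "motion": [
    [0, -0.002, 0, 0, 0, 0, -1],
    [0, 0.004, 0, 0, 0, 0, 0.1],
    [0, 0.008, 0, 0, 0, 0, 0.1],
    [0, 0.008, 0, 0, 0, 0, 0.1],
    [0, 0.008, 0, 0, 0, 0, 0.1],
    [0, 0.008, 0, 0, 0, 0, 0.1],
    [0, 0.008, 0.1, 0, 0, 0, 0.1],
    [0, 0.008, 0.2, 0, 0, 0, 0.1],
    [0, 0.008, 0.24, 0, 0, 0, 0.1],
    [0, 0.008, 0.24, 0, 0, 0, 0.1]
  ]
}}

```text
time_s: 7.85
ee_pos: [468.9, 119.1, 162.6]
ee_rot: [-179.9, -0.2, -9.1]
force: [-0.1, -0.7, -0.9]
gripper_width: 50.5
gripper_force: 0.0
```

```bash
python3 - <<'E'
from m import *
S=grab('scene','s2');T=grab('top','t2')
for f in(S,T):
    p=f['pixels'].astype(int);r,g,b=p[...,0],p[...,1],p[...,2]
    rep('orange',f,mask(f,(r>1.8*g)&(r>2.2*b),36,95,x=(440,500),y=(90,160)))
    rep('blue',f,mask(f,(b>1.5*r)&(b>80),70,130))
    m=mask(f,r>=0,30,40,x=(490,615),y=(85,140));Y=cloud(f)[m];print(len(Y),cv2.fitLine(Y[:,:2].astype(np.float32),cv2.DIST_HUBER,0,.01,.01).ravel() if len(Y)>5 else 0)
a=cv2.imread('pics/s2.png')[150:330,230:470];cv2.imwrite('pics/s2c.png',cv2.resize(a,(800,600),interpolation=cv2.INTER_CUBIC))
E
```

```text
blue [319, 223, 7, 17, 95] [321.6 231. ] med [576.5 -29.5 102.2] mean [575.6 -29.6 101.8] [562. -36.  74.] [580. -18. 124.]
223 [ 9.8892230e-01 -1.4843418e-01  5.5589197e+02  1.0415695e+02]
blue [330, 244, 7, 8, 48] [332.8 247.3] med [568.1 -28.3 120.2] mean [568.3 -28.  117. ] [562. -35.  89.] [575. -21. 124.]
204 [ 9.9823827e-01 -5.9332807e-02  5.7803534e+02  9.9253258e+01]
```

View pics/s2c.png

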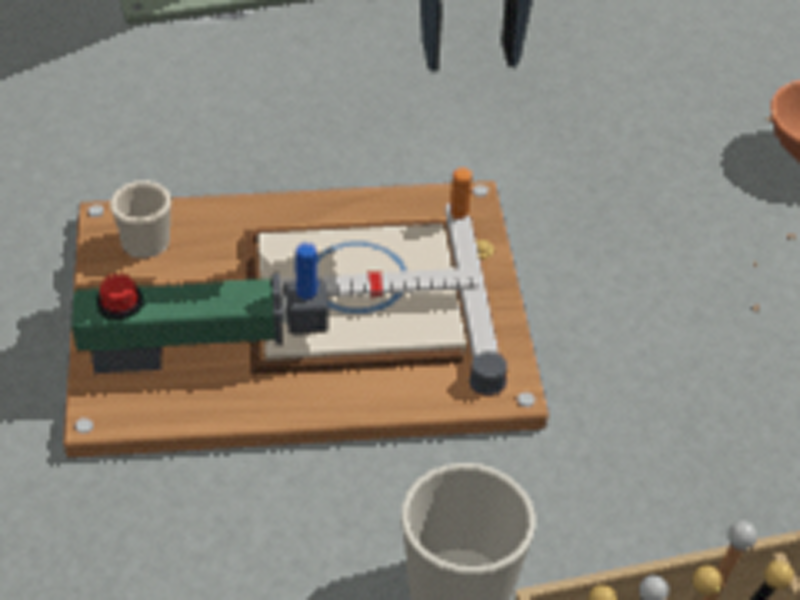

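The bar is shut, with the brass ball standing outside it (crop pixel 485,248). The red button is at crop (119,292). Next I'll shut the fingers and go over it.

{"fn": "send_rows", "kwargs": {
  "motion": [
    [0.161, -0.56, 0.02, 0, 0, 0, -1],
    [0.161, -0.56, 0.02, 0, 0, 0, -1],
    [0.161, -0.56, 0.02, 0, 0, 0, -1],
    [0.161, -0.56, 0.02, 0, 0, 0, -1],
    [0.161, -0.56, 0.02, 0, 0, 0, -1],
    [0.161, -0.56, 0.02, 0, 0, 0, -1],
    [0.161, -0.56, 0.02, 0, 0, 0, -1],
    [0.161, -0.56, -0.08, 0, 0, 0, -1],
    [0.161, -0.56, -0.11, 0, 0, 0, -1],
    [0.161, -0.56, -0.11, 0, 0, 0, -1]
  ]
}}

```text
time_s: 9.2
ee_pos: [547.6, -159.8, 105.3]
ee_rot: [-180.0, 0.2, -9.0]
force: [-0.5, 0.2, 0.1]
gripper_width: 0.3
gripper_force: 0.0
```

{"fn": "send_rows", "kwargs": {
  "motion": [
    [0.002, 0, -0.014, 0, 0, 0, -1],
    [0.002, 0, -0.02, 0, 0, 0, -1],
    [0.002, 0, -0.026, 0, 0, 0, -1],
    [0.002, 0, -0.032, 0, 0, 0, -1],
    [0.002, 0, -0.036, 0, 0, 0, -1],
    [0.002, 0, -0.036, 0, 0, 0, -1]
  ]
}}

```text
time_s: 9.95
ee_pos: [549.2, -161.0, 87.9]
ee_rot: [180.0, 0.0, -9.1]
force: [-0.6, 0.4, 0.1]
gripper_width: 0.7
gripper_force: 0.0
```

{"fn": "send_rows", "kwargs": {
  "motion": [
    [0, 0, -0.004, 0, 0, 0, -1],
    [0, 0, -0.006, 0, 0, 0, -1],
    [0, 0, -0.006, 0, 0, 0, -1]
  ]
}}

```text
time_s: 10.32
ee_pos: [549.3, -160.9, 85.0]
ee_rot: [180.0, 0.0, -9.1]
force: [0.4, -0.1, 0.6]
gripper_width: 0.5
gripper_force: 0.0
```

```bash
python3 - <<'E'
from m import *
S=grab('scene','s3')
a=cv2.imread('pics/s3.png')[180:270,220:340];cv2.imwrite('pics/s3c.png',cv2.resize(a,(800,600),interpolation=cv2.INTER_CUBIC))
E
```

```text
(no output)
```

View pics/s3c.png

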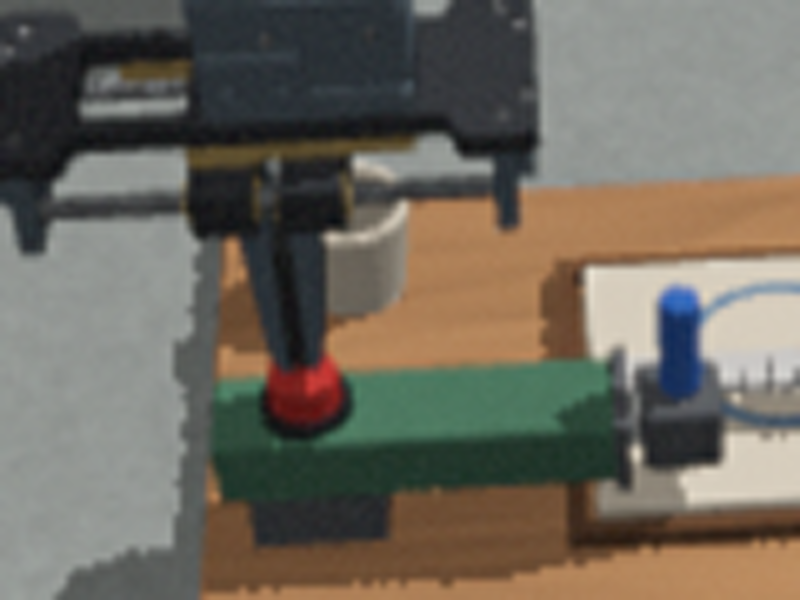

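```bash
python3 - <<'E'
from m import *
for n in('scene','top'):
    S=grab(n);p=S['pixels'].astype(int);r,g,b=p[...,0],p[...,1],p[...,2]
    rep('red',S,mask(S,(r>2.5*g)&(r>2.5*b)&(r>60),60,120,y=(-190,-130)))
    rep('green',S,mask(S,(g>1.2*r)&(g>1.1*b),72,80,y=(-220,-40)))
    X=cloud(S)
    if n=='scene':
        for v in range(228,248): print(v,[tuple(X[v,u].round().astype(int)) for u in(262,265,268)],p[v,265])
E
```

```text
red [260, 234, 11, 9, 78] [265.3 238.3] med [ 557.8 -162.1   92. ] mean [ 557.1 -162.4   90.6] [ 546. -175.   79.] [ 568. -150.  111.]
green [252, 234, 60, 15, 542] [284.6 240.8] med [ 561.3 -113.2   75. ] mean [ 560.6 -117.6   75. ] [ 528. -197.   72.] [587. -52.  79.]
228 [(np.int64(565), np.int64(-167), np.int64(133)), (np.int64(564), np.int64(-160), np.int64(131)), (np.int64(568), np.int64(-153), np.int64(133))] [34 41 43]
229 [(np.int64(563), np.int64(-167), np.int64(128)), (np.int64(567), np.int64(-160), np.int64(131)), (np.int64(565), np.int64(-153), np.int64(127))] [35 40 43]
230 [(np.int64(565), np.int64(-167), np.int64(127)), (np.int64(564), np.int64(-160), np.int64(124)), (np.int64(567), np.int64(-154), np.int64(125))] [29 33 35]
231 [(np.int64(565), np.int64(-168), np.int64(124)), (np.int64(566), np.int64(-161), np.int64(123)), (np.int64(568), np.int64(-154), np.int64(124))] [26 25 29]
232 [(np.int64(565), np.int64(-168), np.int64(120)), (np.int64(564), np.int64(-161), np.int64(118)), (np.int64(565), np.int64(-154), np.int64(117))] [23 26 28]
233 [(np.int64(563), np.int64
[... 1770 characters left out ...]
p.int64(564), np.int64(-165), np.int64(79)), (np.int64(565), np.int64(-158), np.int64(78))] [28 22 25]
245 [(np.int64(560), np.int64(-172), np.int64(73)), (np.int64(563), np.int64(-166), np.int64(75)), (np.int64(564), np.int64(-159), np.int64(74))] [23 27 26]
246 [(np.int64(567), np.int64(-173), np.int64(77)), (np.int64(565), np.int64(-166), np.int64(74)), (np.int64(566), np.int64(-159), np.int64(73))] [42 66 52]
247 [(np.int64(567), np.int64(-173), np.int64(74)), (np.int64(569), np.int64(-166), np.int64(74)), (np.int64(566), np.int64(-159), np.int64(69))] [36 60 47]
green [343, 246, 12, 15, 124] [349.  253.2] med [560.2 -67.   76.1] mean [560.1 -66.9  76. ] [544. -79.  72.] [578. -52.  80.]
```

The picture shows the fingertips (crop 300,365) ending above the red button, which is still up at z 94. The tips sit higher than the reported TCP suggests, so I'll keep going down and watch the force.

{"fn": "send_rows", "kwargs": {
  "motion": [
    [0, 0, -0.006, 0, 0, 0, -1],
    [0, 0, -0.012, 0, 0, 0, -1],
    [0, 0, -0.016, 0, 0, 0, -1],
    [0, 0, -0.016, 0, 0, 0, -1]
  ]
}}

```text
time_s: 10.98
ee_pos: [549.2, -160.9, 76.8]
ee_rot: [180.0, 0.0, -9.1]
force: [-0.2, 0.8, -0.2]
gripper_width: 0.5
gripper_force: 0.0
```

{"fn": "send_rows", "kwargs": {
  "motion": [
    [0, 0, -0.004, 0, 0, 0, -1],
    [0, 0, -0.008, 0, 0, 0, -1],
    [0, 0, -0.008, 0, 0, 0, -1]
  ]
}}

```text
time_s: 11.35
ee_pos: [549.2, -160.9, 72.9]
ee_rot: [180.0, 0.0, -9.1]
force: [-0.5, 0.4, -0.2]
gripper_width: 0.7
gripper_force: 0.0
```

```bash
cat > fz.py <<'E'
from m import *
S=grab('scene');p=S['pixels'].astype(int);X=cloud(S);print(env.state()['ee_pos'].round(1),env.state()['force'].round(1))
for v in range(231,244): print(v,X[v,263:268].mean(0).round(),p[v,265])
E
python3 fz.py
```

```text
[ 549.3 -160.9   73. ] [-0.4 -0.3 -0.7]
231 [ 563. -161.  120.] [24 25 29]
232 [ 566. -161.  120.] [24 25 29]
233 [ 565. -161.  116.] [25 26 27]
234 [ 565. -162.  112.] [21 22 26]
235 [ 565. -162.  109.] [20 21 22]
236 [ 563. -162.  105.] [19 22 25]
237 [ 565. -163.  102.] [15 17 17]
238 [ 563. -163.   98.] [36 29 26]
239 [ 562. -163.   93.] [85 21 21]
240 [ 561. -164.   89.] [93 26 20]
241 [ 562. -164.   87.] [91 19 14]
242 [ 561. -164.   82.] [90 22 20]
243 [ 562. -165.   80.] [58 22 23]
```

Tips are now about 98 mm up with the TCP reading 73, a steady offset of about 25 mm. I'll keep pressing.

{"fn": "send_rows", "kwargs": {
  "motion": [
    [0, 0, -0.004, 0, 0, 0, -1],
    [0, 0, -0.008, 0, 0, 0, -1],
    [0, 0, -0.01, 0, 0, 0, -1],
    [0, 0, -0.01, 0, 0, 0, -1]
  ]
}}

```text
time_s: 11.9
ee_pos: [549.4, -161.0, 68.1]
ee_rot: [180.0, -0.0, -9.1]
force: [0.7, -0.3, 1.1]
gripper_width: 0.3
gripper_force: 0.5
```

```bash
python3 fz.py
```

```text
[ 549.5 -161.    68.1] [0.6 1.  0.5]
231 [ 563. -161.  120.] [25 27 29]
232 [ 565. -161.  119.] [29 28 32]
233 [ 566. -161.  117.] [24 26 27]
234 [ 565. -162.  113.] [24 24 26]
235 [ 564. -162.  109.] [22 25 25]
236 [ 564. -162.  105.] [19 22 24]
237 [ 565. -163.  103.] [23 20 24]
238 [ 564. -163.   99.] [22 22 20]
239 [ 565. -163.   97.] [30 22 23]
240 [ 565. -164.   93.] [68 23 23]
241 [ 561. -164.   86.] [91 24 24]
242 [ 560. -164.   82.] [92 24 21]
243 [ 561. -165.   80.] [57 19 17]
```

Contact is starting.

{"fn": "send_rows", "kwargs": {
  "motion": [
    [0, 0, -0.004, 0, 0, 0, -1],
    [0, 0, -0.008, 0, 0, 0, -1],
    [0, 0, -0.008, 0, 0, 0, -1]
  ]
}}

```text
time_s: 12.32
ee_pos: [549.5, -161.0, 64.3]
ee_rot: [180.0, -0.0, -9.1]
force: [-0.1, 0.2, 3.1]
gripper_width: 0.3
gripper_force: 2.0
```

{"fn": "send_rows", "kwargs": {
  "motion": [
    [0, 0, -0.004, 0, 0, 0, -1],
    [0, 0, -0.006, 0, 0, 0, -1],
    [0, 0, -0.006, 0, 0, 0, -1]
  ]
}}

```text
time_s: 12.7
ee_pos: [549.6, -161.0, 64.1]
ee_rot: [180.0, -0.1, -9.1]
force: [-5.9, 0.4, 19.5]
gripper_width: 0.8
gripper_force: 9.8
```

```bash
python3 fz.py
```

```text
[ 549.6 -161.    64.1] [-5.5  1.6 19.7]
231 [ 566. -161.  123.] [24 29 30]
232 [ 565. -161.  119.] [24 27 26]
233 [ 565. -161.  116.] [23 25 24]
234 [ 565. -162.  113.] [28 26 26]
235 [ 564. -162.  109.] [22 24 25]
236 [ 565. -162.  107.] [25 22 22]
237 [ 566. -163.  103.] [21 18 19]
238 [ 563. -163.   98.] [22 20 20]
239 [ 565. -163.   96.] [23 23 21]
240 [ 714. -167.  242.] [39 20 19]
241 [ 565. -164.   90.] [55 23 21]
242 [ 560. -164.   82.] [88 25 26]
243 [ 561. -165.   80.] [57 20 19]
```

{"fn": "send_rows", "kwargs": {
  "motion": [
    [0, 0, 0.06, 0, 0, 0, -1],
    [0, 0, 0.14, 0, 0, 0, -1],
    [0, 0, 0.14, 0, 0, 0, 0.1],
    [0.04, 0.265, 0.14, 0, 0, 0, 0.1],
    [0.04, 0.265, 0.14, 0, 0, 0, 0.1],
    [0.04, 0.265, 0.14, 0, 0, 0, 0.1],
    [0.04, 0.265, 0.14, 0, 0, 0, 0.1],
    [0.04, 0.265, 0.14, 0, 0, 0, 0.1],
    [0.04, 0.265, 0.14, 0, 0, 0, 0.1]
  ]
}}

```text
time_s: 13.88
ee_pos: [569.1, -29.8, 130.9]
ee_rot: [180.0, 0.0, -9.2]
force: [0.6, 1.0, 0.1]
gripper_width: 50.2
gripper_force: 0.0
```

```bash
python3 - <<'E'
from m import *
S=grab('scene','s4')
rep('red',S,mask(S,(lambda p:(p[...,0]>2.5*p[...,1])&(p[...,0]>2.5*p[...,2])&(p[...,0]>60))(S['pixels'].astype(int)),40,120,y=(-190,80)))
a=cv2.imread('pics/s4.png')[150:330,230:470];cv2.imwrite('pics/s4c.png',cv2.resize(a,(800,600),interpolation=cv2.INTER_CUBIC))
E
```

```text
red [341, 232, 3, 5, 11] [342.2 233.9] med [548.2  28.8  52. ] mean [548.4  28.9  52.2] [542.  26.  50.] [556.  31.  55.]
red [260, 235, 11, 8, 76] [265.1 238.4] med [ 554.1 -162.6   87.2] mean [ 553.3 -162.6   86.8] [ 542. -175.   80.] [ 563. -150.   92.]
```

View pics/s4c.png

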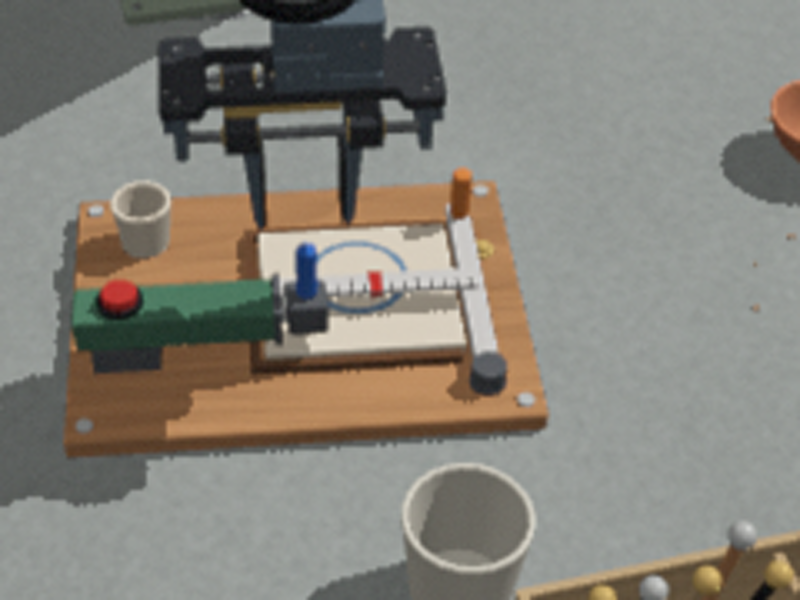

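The button is down (top about 88), the bar is still shut, and the gripper is above the blue knob (crop 307,270). I'll go down and grip it.

{"fn": "send_rows", "kwargs": {
  "motion": [
    [0, 0.002, -0.08, 0, 0, 0, 0.1],
    [0, 0.002, -0.13, 0, 0, 0, 0.1],
    [0, 0.002, -0.145, 0, 0, 0, 0.1],
    [0, 0.002, -0.145, 0, 0, 0, 0.1],
    [0, 0.002, -0.145, 0, 0, 0, -1],
    [0, 0.002, -0.145, 0, 0, 0, -1],
    [0, 0.002, -0.145, 0, 0, 0, -1],
    [0, 0.002, -0.145, 0, 0, 0, -1],
    [0, 0.002, -0.145, 0, 0, 0, -1],
    [0, 0.002, -0.145, 0, 0, 0, -1]
  ],
  "squeeze": 20
}}

```text
time_s: 15.18
ee_pos: [569.5, -27.7, 59.0]
ee_rot: [180.0, -0.0, -9.1]
force: [-2.2, -1.1, 3.8]
gripper_width: 15.3
gripper_force: 20.0
```

{"fn": "send_rows", "kwargs": {
  "motion": [
    [0.002, 0.013, 0, 0, 0, 0, -1],
    [0.004, 0.026, 0, 0, 0, 0, -1],
    [0.006, 0.039, 0, 0, 0, 0, -1],
    [0.008, 0.052, 0, 0, 0, 0, -1],
    [0.01, 0.065, 0, 0, 0, 0, -1],
    [0.012, 0.078, 0, 0, 0, 0, -1],
    [0.014, 0.091, 0, 0, 0, 0, -1],
    [0.016, 0.1, 0, 0, 0, 0, -1],
    [0.017, 0.105, 0, 0, 0, 0, -1],
    [0.017, 0.105, 0, 0, 0, 0, -1],
    [0.017, 0.105, 0, 0, 0, 0, -1]
  ]
}}

```text
time_s: 16.55
ee_pos: [577.9, 25.1, 58.6]
ee_rot: [-180.0, -0.0, -9.1]
force: [1.6, -1.6, 2.2]
gripper_width: 15.6
gripper_force: 20.0
```

```bash
python3 - <<'E'
from m import *
S=grab('scene','s5');p=S['pixels'].astype(int);r,g,b=p[...,0],p[...,1],p[...,2]
rep('red',S,mask(S,(r>2.5*g)&(r>2.5*b)&(r>60),40,120,y=(-190,80)))
rep('blue',S,mask(S,(b>1.5*r)&(b>70),70,130))
rep('dark',S,mask(S,(r<70)&(g<70)&(b<75),40,76,x=(530,600),y=(-20,60)))
a=cv2.imread('pics/s5.png')[200:275,290:390];cv2.imwrite('pics/s5c.png',cv2.resize(a,(800,600),interpolation=cv2.INTER_CUBIC))
E
```

```text
red [260, 235, 11, 8, 75] [265.1 238.5] med [ 555.  -162.8   87.4] mean [ 553.8 -162.8   86.9] [ 542. -175.   79.] [ 565. -151.   91.]
blue [342, 222, 6, 17, 91] [344.4 229.9] med [585.2  23.7 103.5] mean [584.8  23.8 101.8] [577.  17.  73.] [589.  32. 124.]
dark [338, 238, 12, 11, 109] [343.3 243.1] med [593.1  19.7  66.3] mean [591.9  20.1  64.8] [580.   9.  47.] [598.  34.  76.]
```

View pics/s5c.png

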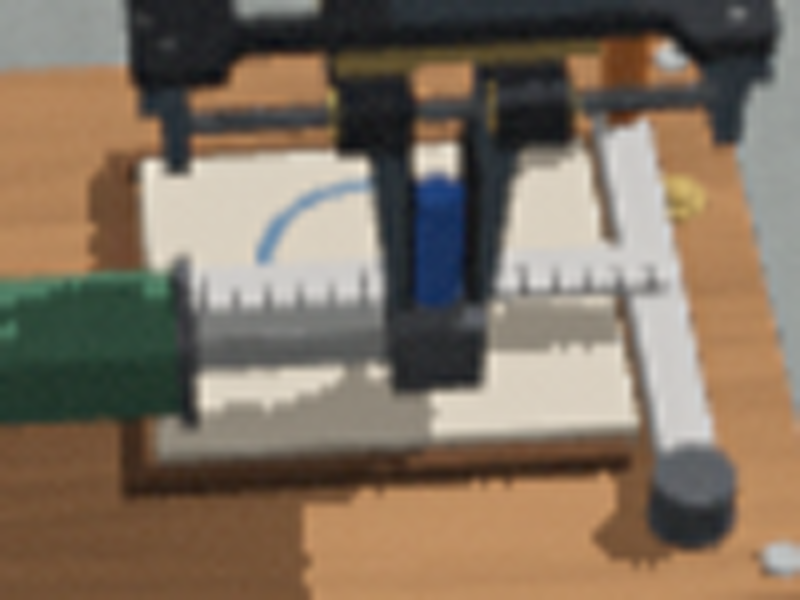

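The head stands with its knob (crop 440,240) in line with the mark, which it now hides. Both cameras put the knob within about 1 mm of the mark along jig y, and the bar and button are unchanged. I'll hold for a moment, then hand in.

{"fn": "send_rows", "kwargs": {
  "motion": [
    [0, 0, 0, 0, 0, 0, -1],
    [0, 0, 0, 0, 0, 0, -1],
    [0, 0, 0, 0, 0, 0, -1],
    [0, 0, 0, 0, 0, 0, -1],
    [0, 0, 0, 0, 0, 0, -1]
  ]
}}

```text
time_s: 17.23
ee_pos: [577.9, 24.9, 58.6]
ee_rot: [180.0, -0.0, -9.1]
force: [1.3, -2.3, 2.4]
gripper_width: 15.7
gripper_force: 20.0
```

```bash
python3 -c "
from workcell import env
print(env.state()['ee_pos'],env.state()['gripper_force']);print(env.job_done())"
```

```text
[577.8960538   24.9366974   58.62744758] 19.998605847358704
the job is handed in; nothing more can be done
None
```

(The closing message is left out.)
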